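# Centre the bottle on the scale pan and weigh it

### The arm

A 7-joint arm with a two-finger parallel gripper is mounted at the origin on the work surface. World frame = base frame: x ahead of the robot, y to its left, z up, the work surface at z = 0. Lengths are in m, angles in rad, forces in N, time in s.
With the tool pointing down it reaches from about 0.35 to 0.9 m from the base axis. Payload 8.1 kg.
Tool frame: the origin (TCP) lies at the very end of the fingers, on their centre line; the grasp point (between the pads) lies 19 mm behind it (arm.tcp_to_grasp is the z of the grasp point in the tool frame, in m); z points along the fingers, y is the line along which they close (so a half turn about z gives the same grasp; the last joint's range is limited). The gripper opens to 92 mm and grips with 3 to 60 N. Pads are 19 mm wide; open, the fingers measure 130 mm over their backs; the gripper's body (75 mm by 190 mm) begins 47 mm behind the grasp point.
Start: joints at [-1.213, 0.434, 0.025, 1.573, -0.012, 1.134, -0.075], TCP at [0.278, 0.56, 0.227] pointing down, gripper open.
Joint ranges: [-2.62, 2.62], [-0.44, 2.09], [-1.27, 1.32], [0.08, 2.57], [-1.32, 4.46], [0.12, 2], [-2.74, 2.74]. Speed limits (rad/s): [2.22, 2.22, 3.01, 3.01, 3.14, 3.14, 3.14].

### API

Orientations are given as a rotation vector (axis times angle).
In Python, from cell import readout, vision, sign_off, arm gives the robot as it stands. The module is installed in compiled form; this text tells all that it offers.
- The arm moves only by the shell command python3 -m creep 'ROWS' [FORCE]. ROWS is JSON, a list of rows, each a list of 5 numbers: the shift along the tool's x, y, z in units of 4 cm (1.0 is 4 cm), then the turn about the tool's z in units of 4 degrees (1.0 is 4 degrees), then the opening, from 0 (shut) to 1 (fully open). A call has 1 to 12 rows; each row shifts and turns the commanded pose from where the row before left it, along the tool's axes as they then stand; what a row does not reach is not made up. A row lasts 1/8 s, in which the tool goes at most 62.5 mm and 10.7 degrees, less where a joint would pass 70% of its speed; a pose out of reach is approached as far as the arm can. A call with a number of a shift or a turn outside -1 to 1 is refused whole. A call with a gripper value outside its range is refused whole. The fingers move at their own pace and stop on an object; FORCE is the grip in N (left out, the last holds). Time passes only in rows, so rows that do not move let the fingers close. It gives the time, the measured TCP pose, the force, the opening and the grip force at its end, in the units of the state.
- readout.observe(): the state, without advancing time (a new reading comes with each control period).
- vision.get_image(name): name is "scene" or "top"; returns a dict with "pixels" (400x640x3 uint8, blue, green, red), "z_map" (400x640 float32, m along the optical axis (not along the pixel's ray), 0 where there is no reading), "camera_matrix" (3x3 intrinsics, pixels), "position" and "rotation" of the camera in the world. Camera axes: x right, y up, looking along -z (the intrinsics and any distortion apply to the point x, -y, -z); pixel columns grow to the right and rows downward; lengths in m; the calibration is good to about 2 mm. A picture is of the moment at which its call begins.
- sign_off(): hands the job in; it is judged then, once.
The state is a dict: "clock": time; "joints": joint angles; "dq": joint speeds; "joint_efforts": joint torques, N m; "position": TCP position; "ee_rot": TCP orientation; "force": force on the tool from outside, world axes, zero at the start; "ft_torque": the same for the moment, N m; "width": opening from 0.0 (shut) to 1.0 (fully open); "gripper_force": force on a finger pad.
Only numpy, scipy, OpenCV 4.12 (cv2) and the standard library are available. Lean on these libraries where they do the work, as an engineer would, in place of code of your own. Each camera call takes 0.05 s, during which the arm holds its last target. There are 200 camera calls.

### The job

The small round-bellied bottle stands off-centre on the scale's little round pan. With light taps of the fingertips, never gripping, lifting or tipping it over, nudge it until its narrow foot stands in the middle of the pan, inside the engraved ring; with the fingers off the bottle, then press the scale's key all the way down and let it go. Leave the other things on the bench where they are.

Things in the scene. Friction and masses are not known exactly. Their poses are not given: they have to be found in the camera images.
- bottle: The bottle to centre: amber glass, about 120 g, upright on the pan, 52 mm tall. Flat foot 27 mm across; belly widest, 50 mm across, 12 to 18 mm above the foot; shoulder narrows to 20 mm across at 35 mm; black cap 23 mm across, 36 to 52 mm up. Origin: centre of the foot's underside, z up. An upright finger at the belly slides it (about 1 N); pushed at the cap it tends to tip.
- pan_top (a point): Centre of the top of the scale's pan: a fixed, level steel disc 94 mm across, its top 80 mm above the bench and 8 mm thick, standing on a 44 mm post over the scale's body. A ring 40 mm across is engraved around its centre (flat, no step). Its yaw means nothing.
- scale: The bench scale, fixed: grey body 190 x 190 mm, 56 mm high, with a 66 mm deep control head (60 mm high, with a dark display at its left) along its -x edge, reaching 119 mm from the origin. Origin: on the bench directly under the pan's centre; its -x axis points to the control head, which faces roughly towards the robot, z up.
- key_top (a point): Centre of the top of the scale's key: a round white push key 26 mm across in a black surround, on the right of the control head (88 mm towards -x and 55 mm towards -y from the scale's origin, in its frame). It is lower than the pan's top. Pressed straight down.
- key (a joint): Travel of the key: 0 up, 0.006 m fully down; a spring of 4 N at full travel pushes it back up.
- spare_bottle: A second bottle of the same kind, standing on the bench beside the scale; to be left alone. Origin: centre of its underside.
- tub: A green plastic tub with lid, 75 mm across, 58 mm tall, on the bench; to be left alone. Origin: centre of its underside.
- tape_roll: A roll of brown packing tape lying flat on the bench, 90 mm across, 48 mm tall; to be left alone. Origin: centre of its underside.
- carton: A closed cardboard carton 110 x 150 x 75 mm (x, y, z) on the bench beyond the scale; to be left alone. Origin: centre of its underside.
There are look-alikes about, which are no part of the job. Leave any red or turquoise look-alike of the bottle alone.

How it is judged:
By the outcome, as a careful person would: the job done as asked, in the order asked, and still so for the second after the job is handed in, with the robot touching nothing.
It also fails if it takes over 51 s, if anything falls off the work surface, if the arm or the gripper's body presses on something with over 40 N, if the wrist force passes 120 N, or if a joint passes its speed limit or range.

## Working session

There is one attempt and no reset: what is moved stays moved. The work goes in short steps, Python scripts to look and compute and a shell command to move; the robot and the scene stay as the last step left them, time stands still between calls to the robot, and variables do not carry over. Pictures are saved under pics/ and viewed, at most 10 in all, crops included, and the job is handed in when it is done.

```bash
mkdir -p pics; cat > h.py <<'E'
import numpy as np, cv2
from cell import readout, vision
def grab(n):
    return vision.get_image(n)
def pts(im):
    K=im["camera_matrix"];z=im["z_map"];h,w=z.shape
    u,v=np.meshgrid(np.arange(w),np.arange(h))
    x=(u-K[0][2])/K[0][0]*z; y=(v-K[1][2])/K[1][1]*z
    P=np.stack([x,-y,-z],-1)
    R=np.array(im["rotation"])
    if R.shape!=(3,3): R=cv2.Rodrigues(R.astype(float))[0]
    return P@R.T+np.array(im["position"])
def ray(im,u,v,zp):
    K=np.array(im["camera_matrix"]);R=np.array(im["rotation"])
    d=R@np.array([(u-K[0,2])/K[0,0],-(v-K[1,2])/K[1,1],-1]);p=np.array(im["position"])
    return p+d*(zp-p[2])/d[2]
E
python3 - <<'E'
from h import *
s=readout.observe();print({k:np.round(v,3) for k,v in s.items()})
for n in("top","scene"):
    im=grab(n);cv2.imwrite(f"pics/{n}0.png",im["pixels"]);print(n,{k:np.round(im[k],3) for k in im if k not in("pixels","z_map")})
    np.save(n+"0.npy",im,allow_pickle=True)
E
```

```text
{'clock': np.float64(0.0), 'joints': array([-1.213,  0.435,  0.025,  1.574, -0.012,  1.134, -0.075]), 'dq': array([0.   , 0.001, 0.002, 0.   , 0.001, 0.   , 0.001]), 'joint_efforts': array([ 1.0000e-03, -6.6783e+01,  9.8600e-01, -3.1446e+01, -6.0000e-02,
        4.3000e-02,  0.0000e+00]), 'position': array([0.278, 0.559, 0.226]), 'ee_rot': array([-7.180e-01, -3.058e+00,  3.000e-03]), 'force': array([-0.343, -0.881,  0.187]), 'ft_torque': array([-0.032,  0.035, -0.076]), 'gripper_force': np.float64(0.0), 'width': np.float64(0.996)}
top {'camera_matrix': array([[362.049,   0.   , 319.963],
       [  0.   , 362.049, 200.654],
       [  0.   ,   0.   ,   1.   ]]), 'position': array([0.501, 0.057, 0.97 ]), 'rotation': array([ 0.059, -0.09 , -1.58 ])}
scene {'camera_matrix': array([[405.034,   0.   , 320.722],
       [  0.   , 405.034, 193.005],
       [  0.   ,   0.   ,   1.   ]]), 'position': array([ 1.328, -0.008,  0.814]), 'rotation': array([0.635, 0.586, 1.362])}
```

View pics/top0.png

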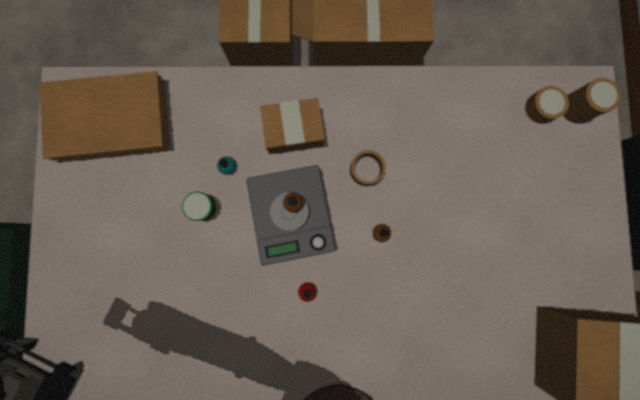

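View pics/scene0.png

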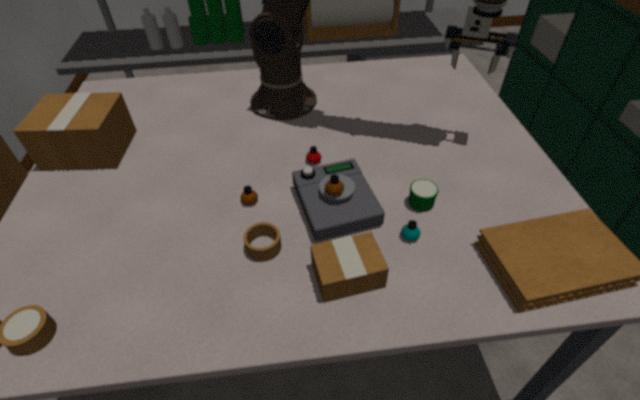

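Top view: the target, an amber bottle, stands on the pan at (292,202). Look-alikes are the spare amber bottle on the bench (382,232), the red one (307,292) and the turquoise one (227,165). The tape roll is at (368,168). I choose the one on the pan. In the scene view it is at (334,186), and the key is at (308,172).

```bash
cat >> h.py <<'E'
def circ(P,z0,z1,m):
    q=P[m&(P[...,2]>z0)&(P[...,2]<z1)]
    return q
def fitc(q):
    A=np.c_[2*q[:,:2],np.ones(len(q))];s=np.linalg.lstsq(A,(q[:,:2]**2).sum(1),rcond=None)[0]
    return s[:2],np.sqrt(s[2]+s[0]**2+s[1]**2)
def amber(im,box):
    hsv=cv2.cvtColor(im["pixels"],cv2.COLOR_BGR2HSV);m=np.zeros(hsv.shape[:2],bool)
    u0,v0,u1,v1=box;m[v0:v1,u0:u1]=True
    return m,hsv
E
python3 - <<'E'
from h import *
for n,box in(("top",(240,160,345,270)),("scene",(285,150,390,245))):
    im=np.load(n+"0.npy",allow_pickle=True).item();P=pts(im)
    m,hsv=amber(im,box)
    a=m&(hsv[...,0]<20)&(hsv[...,1]>120)
    print(n,"pan-level pts")
    for nm,z0,z1 in(("body",.05,.0565),("head",.057,.0665),("pan",.074,.086),("cap",.126,.14),("belly",.088,.103)):
        q=circ(P,z0,z1,m); 
        if len(q)>5: print(nm,len(q),q.mean(0).round(4),q.min(0).round(3),q.max(0).round(3),"circ",fitc(q))
    v,u=np.nonzero(a);print("amber",len(u),u.mean(),v.mean(),u.min(),u.max(),v.min(),v.max())
    w=m&(hsv[...,1]<40)&(hsv[...,2]>150);v,u=np.nonzero(w);print("white",len(u),u.mean() if len(u) else 0,v.mean() if len(u) else 0)
    if len(u): print(np.median(P[w],0))
    x,y,x2,y2=box;cr=cv2.resize(im["pixels"][y:y2,x:x2],None,fx=3.7,fy=3.7,interpolation=cv2.INTER_CUBIC);cv2.imwrite(f"pics/c{n}.png",cr)
a=[cv2.imread(f"pics/c{n}.png") for n in("top","scene")];a[1]=cv2.resize(a[1],(a[0].shape[1],a[0].shape[0]))
cv2.imwrite("pics/crop.png",np.hstack(a))
E
```

```text
top pan-level pts
body 1195 [0.5968 0.1212 0.0553] [0.429 0.012 0.051] [0.681 0.227 0.056] circ (array([0.57867219, 0.12016483]), np.float64(0.08444441362354424))
head 3689 [0.5377 0.1163 0.06  ] [0.429 0.005 0.057] [0.677 0.223 0.066] circ (array([0.55193605, 0.11619721]), np.float64(0.09077047122195474))
pan 906 [0.5463 0.1131 0.0813] [0.468 0.03  0.074] [0.608 0.163 0.086] circ (array([0.53712986, 0.09929828]), np.float64(0.0468850363101913))
cap 78 [0.5824 0.1065 0.1331] [0.571 0.096 0.127] [0.593 0.117 0.137] circ (array([0.58245264, 0.10655997]), np.float64(0.008168332543754266))
belly 41 [0.5782 0.1028 0.1004] [0.56  0.083 0.094] [0.606 0.131 0.103] circ (array([0.58279188, 0.1064589 ]), np.float64(0.023755120693684115))
amber 211 293.4691943127962 202.2559241706161 284 302 193 211
white 0 0 0
scene pan-level pts
body 1242 [0.6123 0.1146 0.0551] [0.367 0.001 0.05 ] [0.688 0.224 0.056] circ (array([0.57646331, 0.11316615]), np.float64(0.08720011956532936))
head 1898 [0.5534 0.1095 0.0595] [0.437 0.001 0.057] [0.684 0.217 0.066] circ (array([0.55813019, 0.11285921]), np.float64(0.09092541985457202))
pan 890 [0.645  0.1163 0.0786] [0.478 0.031 0.074] [0.766 0.178 0.085] circ (array([0.64677754, 0.08306215]), np.float64(0.1067839427963698))
cap 57 [0.5895 0.1024 0.1323] [0.577 0.093 0.127] [0.599 0.113 0.135] circ (array([0.58836274, 0.10244145]), np.float64(0.008592320210997002))
belly 81 [0.6039 0.1011 0.0981] [0.584 0.078 0.089] [0.613 0.127 0.103] circ (array([0.58732923, 0.10262336]), np.float64(0.023125593746183722))
amber 569 340.2267135325132 204.73286467486818 307 376 152 244
white 50 343.64 241.38
[0.74598901 0.10548286 0.07615963]
```

View pics/crop.png

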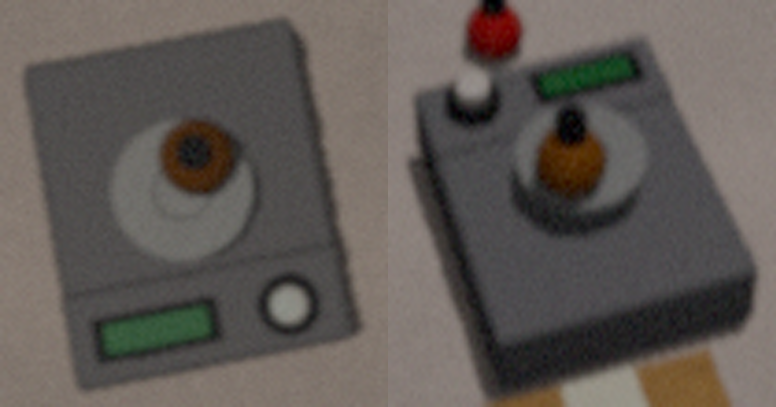

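The crop confirms the choice: amber bottle with black cap, up and right of the pan centre (engraved ring visible), with the white key at lower right. Next I measure the pan and bottle.

```bash
cat >> h.py <<'E'
R3=lambda im:cv2.Rodrigues(np.array(im["rotation"],float))[0]
def ray(im,u,v,zp):
    K=np.array(im["camera_matrix"]);d=R3(im)@np.array([(u-K[0,2])/K[0,0],-(v-K[1,2])/K[1,1],-1]);p=np.array(im["position"])
    return p+d*(zp-p[2])/d[2]
def tri(a,ua,b,ub):
    A=np.zeros((3,3));y=np.zeros(3)
    for im,(u,v) in((a,ua),(b,ub)):
        p=np.array(im["position"]);d=ray(im,u,v,0)-p;d/=np.linalg.norm(d);M=np.eye(3)-np.outer(d,d);A+=M;y+=M@p
    return np.linalg.solve(A,y)
def blob(m):
    n,l,s,c=cv2.connectedComponentsWithStats(m.astype(np.uint8));i=1+s[1:,4].argmax();return c[i],s[i],l==i
def bottle(im,box):
    m,h=amber(im,box);return blob(m&(h[...,0]<20)&(h[...,1]>130)&(im["pixels"].max(-1)>50))
def tf(s):  # tool axes in world
    return cv2.Rodrigues(np.array(s["ee_rot"],float))[0]
E
python3 - <<'E'
from h import *
T=np.load("top0.npy",allow_pickle=True).item();S=np.load("scene0.npy",allow_pickle=True).item()
g=T["pixels"].max(-1)
P=pts(T)
# pan: grey disc + bottle occlusion -> outer contour points off the bottle, circle fit
m,h=amber(T,(262,185,318,236))
c,s,l=blob(m&(g>95)&(h[...,1]<60)); print("pan blob",c,s)
cn=max(cv2.findContours(l.astype(np.uint8),cv2.RETR_EXTERNAL,cv2.CHAIN_APPROX_NONE)[0],key=len)[:,0]
b,bs,bl=bottle(T,(262,180,318,236));print("bottle",b,bs)
k=np.hypot(*(cn-b).T)>15
w=np.array([ray(T,u,v,.08) for u,v in cn[k]]);pc,pr=fitc(w);print("pan",pc,pr,np.std(np.hypot(*(w[:,:2]-pc).T)))
cn2=max(cv2.findContours(bl.astype(np.uint8),cv2.RETR_EXTERNAL,cv2.CHAIN_APPROX_NONE)[0],key=len)[:,0]
bw,br=fitc(np.array([ray(T,u,v,.095) for u,v in cn2]));print("bottle xy",bw,br)
cap=bl*0
m2,_=amber(T,(280,190,306,214));cc,cs,_=blob(m2&(g<45));print("cap",cc,cs[4],ray(T,*cc,.132))
m3,_=amber(T,(306,230,332,255));kc,ks,_=blob(m3&(g>130));print("key",kc,ks,ray(T,*kc,.066))
mk,_=amber(S,(298,160,318,184));kS,ks2,_=blob(mk&(S["pixels"].max(-1)>140));print("keyS",kS,ks2,"tri",tri(T,kc,S,kS))
bS,_,_=bottle(S,(320,174,350,202));print("bottle tri",bS,tri(T,b,S,bS))
print("gray pct",np.percentile(g[185:236,262:318],[5,25,50,75,95]))
s=readout.observe();print(tf(s).round(3))
E
```

```text
pan blob [286.01206434 214.88873995] [270 193  38  37 746]
bottle [293.3315508  202.27272727] [284 193  19  19 187]
pan [0.56174857 0.11729663] 0.0450631798398358 0.000705163288694199
bottle xy [0.58263578 0.1049517 ] 0.02100731109778869
cap [292.13793103 200.68965517] 58 [0.58179679 0.10494226 0.132     ]
key [317.55555556 241.93333333] [314 239   8   7  45] [0.48477067 0.04611341 0.066     ]
keyS [307.43478261 169.08695652] [305 167   6   5  23] tri [0.48493758 0.04537487 0.07868207]
bottle tri [334.15757576 187.35151515] [0.58170201 0.10459037 0.09275676]
gray pct [ 57.  76.  80.  98. 111.]
[[-0.896  0.445 -0.001]
 [ 0.445  0.896 -0.001]
 [-0.    -0.001 -1.   ]]
```

```bash
python3 -m creep '[[0,0,0,0.6,0],[0,0,0,0.6,0],[-0.5,-0.2,0,0,0],[-0.9,-0.4,0,0,0],[-0.9,-0.4,0,0,0],[-0.9,-0.4,0,0,0],[-0.9,-0.4,0,0,0],[-0.9,-0.4,0,0,0],[-0.9,-0.4,0,0,0],[-0.9,-0.4,0,0,0],[-0.5,-0.2,0,0,0],[0,0,0,0,0]]' 10; cat > st.py <<'E'
from h import *
import sys
s=readout.observe();R=tf(s);p=np.array(s["position"]);g=np.array(eval(sys.argv[1]))
print("t",round(s["clock"],2),"tcp",p.round(4),"F",np.round(s["force"],2),"w",round(s["width"],2),"x ang",np.degrees(np.arctan2(R[1,0],R[0,0])).round(2),"units",(R.T@(g-p)/.04).round(2))
E
python3 st.py '[.622,.081,.227]'
```

```text
clock: 1.6
position: [0.4628, 0.2957, 0.2267]
ee_rot: [0.851, 3.023, -0.001]
force: [-0.0, 0.0, 0.7]
width: 0.004
gripper_force: 0.0
t 1.6 tcp [0.4628 0.2957 0.2267] F [-0.05  0.02  0.71] w 0.0 x ang 148.56 units [-6.2 -2.5  0. ]
```

```bash
python3 -m creep '[[-0.5,-0.2,0,0,0],[-0.9,-0.4,0,0,0],[-0.9,-0.4,0,0,0],[-0.9,-0.4,0,0,0],[-0.9,-0.4,0,0,0],[-0.9,-0.4,0,0,0],[-0.8,-0.2,0,0,0],[-0.4,-0.1,0,0,0],[0,0,0.5,0,0],[0,0,0.8,0,0],[0,0,0.4,0,0],[0,0,0,0,0]]'; python3 st.py '[.622,.081,.09]'
cat > look.py <<'E'
from h import *
import sys
T=grab("top");g=T["pixels"].max(-1)
cv2.imwrite(f"pics/{sys.argv[1]}.png",cv2.resize(T["pixels"][160:270,240:370],None,fx=4,fy=4,interpolation=cv2.INTER_CUBIC))
try:
    b,bs,bl=bottle(T,(262,180,318,236));w=ray(T,*b,.095);print("bottle",b.round(1),bs[2:],w.round(4),"to pan",(np.array([.5617,.1173])-w[:2]).round(4))
    S=grab("scene");c,cs,_=bottle(S,(318,170,352,204));print("scene",c.round(1),cs[2:],"tri",tri(T,b,S,c).round(4))
except Exception as e: print(e)
cv2.imwrite(f"pics/{sys.argv[1]}s.png",cv2.resize(S["pixels"][130:240,270:400],None,fx=4,fy=4,interpolation=cv2.INTER_CUBIC))
E
python3 look.py a
```

```text
clock: 3.1
position: [0.6207, 0.0857, 0.1578]
ee_rot: [-0.843, -3.024, 0.001]
force: [-0.5, 0.4, 0.3]
width: 0.007
gripper_force: 0.0
t 3.1 tcp [0.6207 0.0857 0.1578] F [-0.48  0.39  0.29] w 0.01 x ang 148.85 units [-0.09 -0.08  1.7 ]
attempt to get argmax of an empty sequenceTraceback (most recent call last):
  File "look.py", line 9, in <module>
    cv2.imwrite(f"pics/{sys.argv[1]}s.png",cv2.resize(S["pixels"][130:240,270:400],None,fx=4,fy=4,interpolation=cv2.INTER_CUBIC))
                                                      ^
NameError: name 'S' is not defined
```

```bash
python3 -m creep '[[-0.1,-0.1,0.4,0,0],[0,0,0.6,0,0],[0,0,0.5,0,0],[0,0,0.2,0,0],[0,0,0,0,0]]'; python3 st.py '[.5617,.1173,.09]'
cat > ls.py <<'E'
from h import *
import sys
S=grab("scene");cv2.imwrite(f"pics/{sys.argv[1]}s.png",cv2.resize(S["pixels"][130:240,270:400],None,fx=4,fy=4,interpolation=cv2.INTER_CUBIC))
c,cs,_=bottle(S,(318,166,352,204));w=ray(S,*c,.0928);print("scene",c.round(1),cs[2:],w.round(4),"to pan",(np.array([.5617,.1173])-w[:2]).round(4))
E
python3 ls.py b
```

```text
clock: 3.78
position: [0.623, 0.0793, 0.0905]
ee_rot: [-0.845, -3.025, 0.0]
force: [-0.7, -0.5, -0.0]
width: 0.004
gripper_force: 0.0
t 3.77 tcp [0.623  0.0793 0.0905] F [-0.69 -0.54 -0.05] w 0.0 x ang 148.78 units [1.8  0.02 0.01]
scene [339.8 185.2] [ 6  6 25] [0.5759 0.1205 0.0928] to pan [-0.0142 -0.0032]
```

View pics/bs.png

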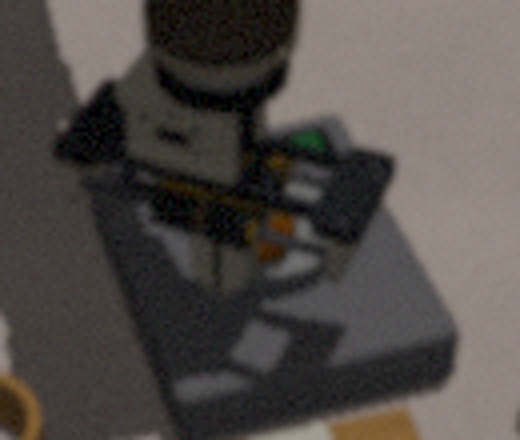

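The fingers stand at crop (215,260) with the bottle partly hidden behind them at (275,235). A grey tip at (340,265) is unexplained, so I check its height by depth.

```bash
python3 - <<'E'
from h import *
S=grab("scene");P=pts(S);s=readout.observe();R=tf(s);p=np.array(s["position"])
for u,v in((335,270),(340,260),(345,245),(215,280),(215,265),(230,285),(370,190),(250,345),(200,285)):
    q=P[130+v//4,270+u//4];print((u,v),q.round(3),"tool mm",((q-p)@R*1000).round(0))
E
```

```text
(335, 270) [0.701 0.13  0.173] tool mm [-40.  83. -81.]
(340, 260) [0.698 0.135 0.175] tool mm [-35.  86. -84.]
(345, 245) [0.704 0.135 0.194] tool mm [ -40.   89. -102.]
(215, 280) [0.631 0.07  0.101] tool mm [-12.  -4. -10.]
(215, 265) [0.632 0.07  0.116] tool mm [-12.  -4. -24.]
(230, 285) [0.639 0.079 0.104] tool mm [-14.   8. -13.]
(370, 190) [0.669 0.155 0.201] tool mm [   1.   88. -109.]
(250, 345) [0.647 0.09  0.056] tool mm [-14.  21.  35.]
(200, 285) [0.593 0.066 0.06 ] tool mm [ 19. -27.  32.]
```

That tip is only the gripper body (z 0.17, clear of everything). Now I push gently, stopping short.

```bash
python3 -m creep '[[0.1,0,0,0,0],[0.1,0,0,0,0],[0.05,0,0,0,0],[0.05,0,0,0,0],[0.05,0,0,0,0],[0.05,0,0,0,0],[0.05,0,0,0,0],[0.05,0,0,0,0]]'; python3 st.py '[.5617,.1173,.09]'; python3 ls.py c;python3 -m creep '[[0.05,0,0,0,0],[0.05,0,0,0,0],[0.05,0,0,0,0],[0.05,0,0,0,0],[0.05,0,0,0,0],[0.05,0,0,0,0],[0,0,0,0,0]]'; python3 st.py '[.5617,.1173,.09]'; python3 ls.py d
```

```text
clock: 4.88
position: [0.6059, 0.0899, 0.0908]
ee_rot: [0.845, 3.026, 0.0]
force: [0.4, -0.6, 0.2]
width: 0.004
gripper_force: 0.6
t 4.88 tcp [0.6059 0.0899 0.0908] F [ 0.4  -0.64  0.15] w 0.0 x ang 148.79 units [1.3  0.01 0.02]
scene [339.6 187.8] [ 7  7 40] [0.5852 0.1186 0.0928] to pan [-0.0235 -0.0013]
clock: 5.8
position: [0.5954, 0.0963, 0.0907]
ee_rot: [-0.845, -3.026, -0.0]
force: [-0.3, 1.3, 0.4]
width: 0.007
gripper_force: 0.1
t 5.8 tcp [0.5954 0.0963 0.0907] F [-0.26  1.32  0.35] w 0.01 x ang 148.8 units [0.99 0.01 0.02]
scene [341.2 184.3] [ 6  8 39] [0.573  0.1246 0.0928] to pan [-0.0113 -0.0073]
```

```bash
python3 -m creep '[[0.05,0,0,0,0],[0.05,0,0,0,0],[0,0,0,0,0],[-0.3,0,0,0,0],[-0.5,0,0,0,0],[-0.2,0,-0.6,0,0],[0,0,-1,0,0],[0,0,-1,0,0],[0,-0.8,-0.6,0,0],[0,-1,0,0,0],[0,-1,0,0,0],[0,-1,0,0,0]]'; python3 -m creep '[[0,-1,0,0,0],[0,-1,0,0,0],[0,-0.5,0,0,0],[0,0,0,0,0]]'; python3 st.py '[.485,.046,.15]'; python3 look.py e
```

```text
clock: 7.35
position: [0.5474, -0.0543, 0.2189]
ee_rot: [0.846, 3.025, -0.0]
force: [0.4, 0.1, 1.2]
width: 0.007
gripper_force: 0.0
clock: 7.85
position: [0.4958, -0.1392, 0.2189]
ee_rot: [0.849, 3.024, 0.0]
force: [1.4, 0.2, 1.0]
width: 0.008
gripper_force: 0.0
t 7.85 tcp [ 0.4958 -0.1392  0.2189] F [1.35 0.19 1.02] w 0.01 x ang 148.65 units [2.64 3.81 1.72]
bottle [288.1 211.6] [ 19  18 194] [0.5589 0.1169 0.095 ] to pan [0.0028 0.0004]
scene [337.7 181. ] [ 16  13 160] tri [0.5591 0.1173 0.0926]
```

View pics/e.png

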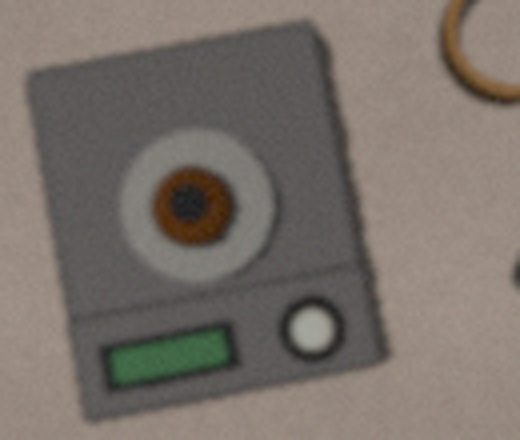

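The bottle (194,206) now sits almost central on the pan (about 198,204 in the crop). I refit with the whole pan rim visible.

```bash
python3 - <<'E'
from h import *
T=grab("top");g=cv2.GaussianBlur(T["pixels"],(3,3),0).max(-1).astype(int)
m,h=amber(T,(262,185,318,236))
b,bs,bl=bottle(T,(262,180,318,236))
for th in(88,92,96):
    c,s,l=blob(m&((g>th)&(h[...,1]<70)));cn=max(cv2.findContours(l.astype(np.uint8),cv2.RETR_EXTERNAL,cv2.CHAIN_APPROX_NONE)[0],key=len)[:,0]
    w=np.array([ray(T,u,v,.08) for u,v in cn]);pc,pr=fitc(w);print("pan",pc.round(4),pr.round(4),s)
cn2=max(cv2.findContours(bl.astype(np.uint8),cv2.RETR_EXTERNAL,cv2.CHAIN_APPROX_NONE)[0],key=len)[:,0]
print("bottle",fitc(np.array([ray(T,u,v,.095) for u,v in cn2])))
P=pts(T);m3,_=amber(T,(306,230,332,255));kc,ks,kl=blob(m3&(g>120));print("key",kc,np.median(P[kl],0),ray(T,*kc,.068))
s=blob(m3&(g>100))[1];print(s)
E
```

```text
pan [0.5701 0.1205] 0.0692 [ 262  185   56   51 2237]
pan [0.5645 0.1327] 0.0605 [ 262  185   47   51 1515]
pan [0.5621 0.1183] 0.0485 [268 191  40  41 936]
bottle (array([0.55953667, 0.11781803]), np.float64(0.020861130104429776))
key [317.59722222 241.93055556] [0.48492505 0.04531228 0.08109628] [0.48481311 0.04603514 0.068     ]
[313 237  10  11  85]
```

```bash
cat > fine.py <<'E'
from h import *
def avg(n,k=5):
    L=[grab(n) for _ in range(k)];L[0]["pixels"]=np.mean([i["pixels"] for i in L],0).astype(np.uint8);return L[0]
def edge(im,c,zp,r0,r1,f,sgn):
    # sub-pixel rim: strongest radial step of image f along world radii round c at height zp
    K=np.array(im["camera_matrix"]);R=R3(im);p=np.array(im["position"]);out=[]
    rr=np.arange(r0,r1,.0003)
    for a in np.linspace(0,2*np.pi,120,endpoint=False):
        q=np.c_[c[0]+rr*np.cos(a),c[1]+rr*np.sin(a),0*rr+zp];d=(q-p)@R
        u=(K[0,2]+K[0,0]*d[:,0]/-d[:,2]).astype(np.float32);v=(K[1,2]-K[1,1]*d[:,1]/-d[:,2]).astype(np.float32)
        l=cv2.remap(f,u[None],v[None],cv2.INTER_CUBIC)[0];gr=sgn*np.gradient(cv2.GaussianBlur(l[None],(21,1),3)[0]);out.append(q[gr.argmax()])
    w=np.array(out)
    for _ in range(4):
        cc,r=fitc(w);e=np.abs(np.hypot(*(w[:,:2]-cc).T)-r);w=w[e<max(2*np.median(e),.0006)]
    return cc.round(4),r.round(4),len(w)
T=avg("top");px=T["pixels"].astype(np.float32)
print("pan",edge(T,(.562,.1175),.08,.041,.054,px.mean(-1),-1))
sat=px[...,2]-px[...,0]
for c in((.559,.1175),(.562,.1175)):print("belly",edge(T,c,.095,.017,.032,sat,-1))
E
python3 fine.py
```

```text
pan (array([0.5619, 0.1165]), np.float64(0.0468), 88)
belly (array([0.5599, 0.1178]), np.float64(0.0221), 86)
belly (array([0.5598, 0.1178]), np.float64(0.0221), 87)
```

Offset is about 2.4 mm, and the foot is inside the ring with about 4 mm to spare. Next is the key. I turn the tool so the gripper body stays off the bottle, and check how far the key stands proud.

```bash
python3 - <<'E'
from h import *
for n in("top","scene"):
    D=[pts(grab(n)) for _ in range(4)];P=np.mean(D,0)
    r=np.hypot(P[...,0]-.4848,P[...,1]-.046)
    for a,b in((0,.009),(.009,.013),(.014,.018),(.018,.024),(.024,.03)):
        q=P[(r>=a)&(r<b)&(P[...,2]>.04)];print(n,a,b,len(q),np.percentile(q[:,2],[10,50,90]).round(4) if len(q) else "")
print(np.round(readout.observe()["joints"],2))
E
python3 -m creep '[[0,0,0,-1,0],[0,0,0,-1,0],[0,0,0,-1,0],[0,0,0,-1,0],[0,0,0,-1,0],[0,0,0,-1,0],[0,0,0,-1,0],[0,0,0,-1,0],[0,0,0,-1,0],[0,0,0,-1,0],[0,0,0,0,0]]'; python3 st.py '[.485,.046,.10]'
```

```text
top 0 0.009 43 [0.0804 0.0815 0.0824]
top 0.009 0.013 47 [0.0728 0.0808 0.0822]
top 0.014 0.018 66 [0.0706 0.0714 0.0726]
top 0.018 0.024 133 [0.0609 0.0627 0.0723]
top 0.024 0.03 158 [0.0601 0.0612 0.0624]
scene 0 0.009 19 [0.08   0.0807 0.0819]
scene 0.009 0.013 15 [0.071  0.0802 0.0811]
scene 0.014 0.018 38 [0.0704 0.0744 0.0804]
scene 0.018 0.024 58 [0.061  0.0697 0.0719]
scene 0.024 0.03 95 [0.0602 0.0614 0.07  ]
[-0.07  0.26  0.3   1.87 -0.09  1.02  1.29]
clock: 10.02
position: [0.4958, -0.1382, 0.2187]
ee_rot: [-0.24, 3.132, 0.0]
force: [-0.1, 0.2, -0.3]
width: 0.007
gripper_force: 0.0
t 10.03 tcp [ 0.4958 -0.1382  0.2187] F [-0.12  0.21 -0.26] w 0.01 x ang -171.24 units [-0.43  4.59  2.97]
```

```bash
python3 -m creep '[[-0.1,0.5,0,0,0],[-0.1,0.9,0,0,0],[-0.1,0.9,0,0,0],[-0.1,0.9,0,0,0],[0,0.9,0,0,0],[0,0.5,0,0,0],[0,0,0.6,0,0],[0,0,0.8,0,0],[0,0,0.8,0,0],[0,0,0.5,0,0],[0,0,0.2,0,0],[0,0,0,0,0]]'; python3 st.py '[.485,.046,.079]'
```

```text
clock: 11.52
position: [0.4836, 0.0462, 0.1027]
ee_rot: [0.24, -3.132, 0.0]
force: [0.8, -0.2, 0.3]
width: 0.008
gripper_force: 0.0
t 11.53 tcp [0.4836 0.0462 0.1027] F [ 0.83 -0.23  0.3 ] w 0.01 x ang -171.25 units [-0.04 -0.01  0.59]
```

```bash
python3 -m creep '[[0,0,0.25,0,0],[0,0,0.2,0,0],[0,0,0.05,0,0],[0,0,0.05,0,0],[0,0,0.05,0,0],[0,0,0.05,0,0],[0,0,0,0,0]]'; python3 st.py '[.485,.046,.073]'
```

```text
clock: 12.4
position: [0.4836, 0.0462, 0.0768]
ee_rot: [-0.241, 3.132, 0.0]
force: [-1.0, -1.2, 3.1]
width: 0.006
gripper_force: 1.3
t 12.4 tcp [0.4836 0.0462 0.0768] F [-1.03 -1.16  3.14] w 0.01 x ang -171.21 units [-0.03 -0.01  0.09]
```

```bash
python3 -m creep '[[0,0,0.05,0,0],[0,0,0,0,0]]';python3 -m creep '[[0,0,0.05,0,0],[0,0,0,0,0]]'; python3 -m creep '[[0,0,0.03,0,0],[0,0,0,0,0]]'
```

```text
clock: 12.65
position: [0.4836, 0.0462, 0.0747]
ee_rot: [-0.241, 3.132, 0.0]
force: [-0.7, 0.4, 3.6]
width: 0.005
gripper_force: 1.8
clock: 12.9
position: [0.4838, 0.0463, 0.0739]
ee_rot: [-0.241, 3.132, 0.0]
force: [-5.4, -1.2, 22.4]
width: 0.002
gripper_force: 11.0
clock: 13.15
position: [0.4838, 0.0462, 0.0736]
ee_rot: [-0.24, 3.131, 0.001]
force: [-9.5, -1.4, 35.9]
width: 0.004
gripper_force: 18.0
```

The key bottomed at z ≈ 0.074 (6 mm of travel). I let it go and withdraw.

```bash
python3 -m creep '[[0,0,-0.1,0,0],[0,0,-0.3,0,0],[0,0,-0.8,0,0],[0,0,-1,0,0],[0,0,-1,0,0],[0,-0.6,-0.4,0,0],[0,-1,0,0,0],[0,-1,0,0,0],[0,-1,0,0,0],[0,-1,0,0,0],[0,-0.5,0,0,0],[0,0,0,0,0]]'; python3 fine.py; python3 look.py f; python3 - <<'E'
from h import *
P=np.mean([pts(grab("top")) for _ in range(3)],0);r=np.hypot(P[...,0]-.4848,P[...,1]-.046);print("key z",np.median(P[r<.009][:,2]))
E
```

```text
clock: 14.65
position: [0.5145, -0.157, 0.2156]
ee_rot: [0.236, -3.132, 0.001]
force: [-1.0, -0.0, 0.2]
width: 0.008
gripper_force: 0.0
pan (array([0.5617, 0.1165]), np.float64(0.0469), 92)
belly (array([0.5598, 0.1178]), np.float64(0.0222), 82)
belly (array([0.5597, 0.1177]), np.float64(0.0221), 85)
bottle [288.  211.9] [ 19  18 195] [0.5583 0.1171 0.095 ] to pan [0.0034 0.0002]
scene [337.6 181.1] [ 17  14 163] tri [0.5585 0.1174 0.0917]
key z 0.08152569991103471
```

View pics/f.png

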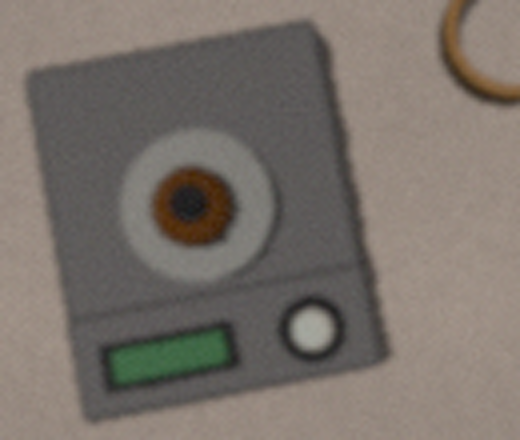

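View pics/fs.png

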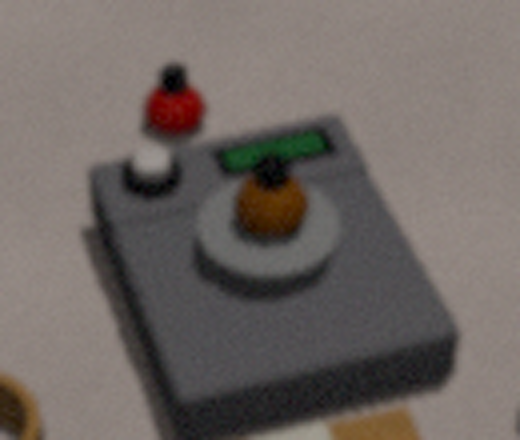

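The bottle is upright at (194,206) on the pan, central to about 2.5 mm. The key (312,328) is back up and everything else is in place.

```bash
python3 -c "from cell import sign_off; print(sign_off())"
```

```text
the job is handed in; nothing more can be done
None
```

The bottle stands upright about 2.5 mm (measured from the images) from the pan's centre, its foot inside the ring; the key was then pressed to its stop and sprang back up, nothing else was touched, and the job was handed in at about 15 s.

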